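# Seal a specimen jar in the lid press

### The arm

A 7-joint arm with a two-finger parallel gripper is mounted at the origin on a cart in front of the work surface, level with it; the furniture and walls round the work are solid. World frame = base frame: x ahead of the robot, y to its left, z up, the work surface at z = 0. Lengths are in m, angles in rad, forces in N, time in s.
With the tool pointing down it reaches from about 0.425 to 1.025 m from the base axis. Payload 3.6 kg.
Tool frame: the origin (TCP) lies on the mounting face of the last link; the fingertips stand 173 mm ahead of it and the grasp point (between the pads) lies 155 mm ahead of it (grasp_offset is the distance from the TCP to the grasp point, in m); z points along the fingers, y is the line along which they close (so a half turn about z gives the same grasp; the last joint's range is limited). The gripper opens to 85 mm and grips with 20 to 120 N. Pads are 22 mm wide; open, the fingers measure 114 mm over their backs; the gripper's body (76 mm by 85 mm) begins 54 mm behind the grasp point. The pads swing forward as they close: fully open they stand 13 mm farther back than shut.
Start: joints at [-1.341, 0.591, 0.048, 1.609, -0.033, 0.943, -0.034], TCP at [0.231, 0.687, 0.405] pointing down, gripper open.
Joint ranges: [-2.69, 2.69], [-0.47, 2.24], [-1.27, 1.36], [0.19, 2.51], [-1.53, 4.68], [0.08, 2.07], [-3.09, 3.09]. Speed limits (rad/s): [2.57, 2.57, 3.14, 3.14, 3.14, 3.14, 3.14].

### API

Orientations are given as a rotation vector (axis times angle).
In Python, from workcell import move_pose, move_l, move_joints, set_gripper, wait, solve_ik, snapshot, IKError, job_done, get_t, get_joints, get_joint_velocities, get_joint_efforts, get_ee_pos, get_orientation, get_wrist_force, get_wrist_torque, get_width, get_finger_force, grasp_offset gives the robot as it stands. The module is installed in compiled form; this text tells all that it offers. Calls block until the motion is done:
- move_pose(position, orientation): joint-space move of the TCP to a pose.
- move_l(position, vel=0.15, orientation=None): straight line of the TCP; orientation=None keeps the orientation; vel is the mean speed in m/s.
- move_joints(angles): joint-space move.
- set_gripper(opening): opening from 0.0 (shut) to 1.0 (fully open); the grip force is fixed at half the most; returns when the fingers have stopped.
- wait(seconds).
- solve_ik(position, orientation): joint angles nearest the present ones, or None.
- snapshot(name): name is "side" or "top" or "wrist"; returns a dict with "pixels" (480x640x3 uint8, blue, green, red), "range_z" (480x640 float32, m along the optical axis (not along the pixel's ray), 0 where there is no reading), "fx", "fy", "cx", "cy" (pixels), "rvec" (rotation vector, rad) and "tvec" (3), from world to camera coordinates, as OpenCV has them. Camera axes: x right, y down, z forward; pixel columns grow to the right and rows downward; lengths in m; the calibration is good to about 2 mm. A picture is of the moment at which its call begins.
A pose or a line that the arm cannot do raises IKError and nothing moves.
- job_done(): hands the job in; it is judged then, once.
Readings, each from a call of its own:
- get_t(): time.
- get_joints(): joint angles.
- get_joint_velocities(): joint speeds.
- get_joint_efforts(): joint torques, N m.
- get_ee_pos(): TCP position.
- get_orientation(): TCP orientation.
- get_wrist_force(): force on the tool from outside, world axes, zero at the start.
- get_wrist_torque(): the same for the moment, N m.
- get_width(): opening from 0.0 (shut) to 1.0 (fully open).
- get_finger_force(): force on a finger pad.
Only numpy, scipy, OpenCV 4.12 (cv2) and the standard library are available. Lean on these libraries where they do the work, as an engineer would, in place of code of your own. Each camera call takes 0.05 s, during which the arm holds its last target. There are 200 camera calls.

### The job

Seal the specimen jar in the blue lid press: push the carriage that holds the jar along its rods, under the ram, until it clicks past the ball catch and stands fully home; then, with the red button in the lever's grip kept pressed, swing the lever down until the ram has pressed the jar's snap lid fully home, and leave the lever down. Work only the carriage and the lever, do not press on the jar or its lid yourself, and leave the things standing around where they are.

Things in the scene. Friction and masses are not known exactly. Their poses are not given: they have to be found in the camera images.
- push_plate (a point): Centre of the outer face of the carriage's black push plate (50 wide x 8 thick x 44 mm high), 60 mm above the table, 134 mm from the jar's axis. Axes are the press's: the carriage goes towards -y, 80 mm; -x is the press's front, z up. It slides with 1.5 N, needs about 9 N over the last centimetre to pass the ball catch, then stops hard.
- button_top (a point): Top of the red domed release button (22 mm across, 16 mm proud; travel 7 mm, 3.5 N when fully down) on the upper side of the lever's black grip (25 mm thick, ends 20 mm past the button's axis). z is the button's axis, out of the grip; -x runs along the lever to its free end. Moves with button and lever.
- lever_pivot (a point): Centre of the lever's shaft in the lever's plane, right of the press's head, 190 mm above the table. Axes are the press's: the lever points to -x and swings in the x-z plane. The button's axis is 220 mm out along the lever, its top 29 mm above the lever's centre line when up, 22 mm when down. The head spans 60 mm across, 155 to 225 mm up, the ram's top to 310 mm.
- lid_top (a point): Centre of the top of the jar's white lid (49 mm across); 124 mm above the table at the start, 118 mm when home.
- press_lever (a joint): Lever's angle above level, rad; starts at 0.25 to 0.45. A ratchet (teeth every 0.18 rad) blocks it downward unless the button is in by more than 5.5 mm; it clicks up freely. With the button in it swings at about 6 N at the grip, 12 N once the ram presses the lid, and stays where it is left. The lid is home at about -0.30; the lever's stop is at -0.37.
- grip_button (a joint): How far the release button is pressed, m: 0 out, 0.007 fully down. It may rest up to 0.005 in when the pawl lies on top of a tooth.
- carriage (a joint): How far the carriage has been pushed in, m: 0 at the loading end, 0.08 at its home stop under the ram; the ball catch is passed at 0.073.
- jar_lid (a joint): How far the snap lid has been pressed onto the jar, m: 0 proud (a 6 mm gap shows below it), 0.006 fully home. It takes 40 N from the ram and stays.
- specimen_jar: The clear jar (49 mm across, 76 mm high with its lid proud) with a brown cone in it, standing loose in the carriage's round nest; origin at the centre of its underside, z up, 48 mm above the table.
- sealed_jar_1: Bystander, loose: finished jar with a cream lid, 49 mm across, 68 high; origin at the centre of its underside.
- sealed_jar_2: Bystander, loose: finished jar with a cream lid, 49 mm across, 68 high; origin at the centre of its underside.
- brown_bottle: Bystander, loose: dropper bottle with a red-brown rubber bulb, 34 mm across, 104 high; origin at the centre of its underside.
- beaker: Bystander, loose: glass beaker, 56 mm across, 72 high; origin at the centre of its underside.
- lamp_carton: Bystander, loose: yellow carton, 45 x 45 x 52 mm high; origin at the centre of its underside.
- green_petri: Bystander, loose: petri dish with pale green content, 88 mm across, 14 high; origin at the centre of its underside.
Things that resemble listed ones, but are neither listed nor needed, are in the scene too. What is shaped like the specimen_jar but pink or turquoise is not meant.

How it is judged:
By the outcome, as a careful person would: the job done as asked, in the order asked, and still so for the second after the job is handed in, with the robot touching nothing.
It also fails if it takes over 54 s, if anything falls off the work surface, if the arm or the gripper's body presses on something with over 40 N, if the wrist force passes 120 N, or if a joint passes its speed limit or range.

## Working session

There is one attempt and no reset: what is moved stays moved. The work goes in short steps, each a Python script; the robot and the scene stay as the last script left them, time stands still between calls to the robot, and variables do not carry over. Pictures are saved under pics/ and viewed, at most 10 in all, crops included, and the job is handed in when it is done.

```bash
mkdir -p pics; cat > h.py <<'E'
import numpy as np, cv2
from workcell import *
def save(n,name):
    s=snapshot(n); cv2.imwrite(f'pics/{name}.png',s['pixels'])
    np.savez(f'pics/{name}.npz',**s); return s
def world(s,u,v,z=None):
    """pixel -> world via depth"""
    if z is None: z=s['range_z'][v,u]
    R=cv2.Rodrigues(np.array(s['rvec'],float))[0]
    c=np.array([(u-s['cx'])/s['fx']*z,(v-s['cy'])/s['fy']*z,z])
    return R.T@(c-np.array(s['tvec']).ravel())
def cloud(s):
    R=cv2.Rodrigues(np.array(s['rvec'],float))[0]
    v,u=np.mgrid[:480,:640]; z=s['range_z']
    c=np.stack([(u-s['cx'])/s['fx']*z,(v-s['cy'])/s['fy']*z,z],-1)
    return (c-np.array(s['tvec']).ravel())@R
E
python3 - <<'E'
from h import *
for n in('side','top'):
    s=save(n,n+'0'); print(n,s['fx'],s['cx'],s['cy'],cv2.Rodrigues(np.array(s['rvec'],float))[0].round(3).tolist(),s['tvec'],(s['range_z']>0).mean())
print(get_t(),get_orientation(),grasp_offset)
E
```

```text
side 454.4842672470788 322.6988105675169 234.87492514348344 [[-0.222, 0.975, -0.001], [0.766, 0.174, -0.619], [-0.603, -0.138, -0.785]] [ 0.09430194 -0.32825965  1.70922589] 0.9960221354166666
top 444.96481418611774 312.32158278007535 232.55810736482812 [[0.0, -1.0, 0.003], [-0.994, -0.001, -0.111], [0.111, -0.003, -0.994]] [0.02016185 0.55456286 1.20508048] 0.996015625
0.1 [-0.5063298  -3.10028789  0.00327845] 0.1547
```

View pics/side0.png

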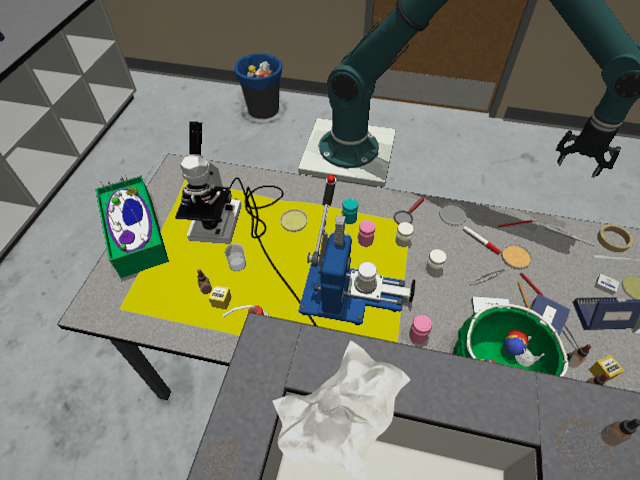

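View pics/top0.png

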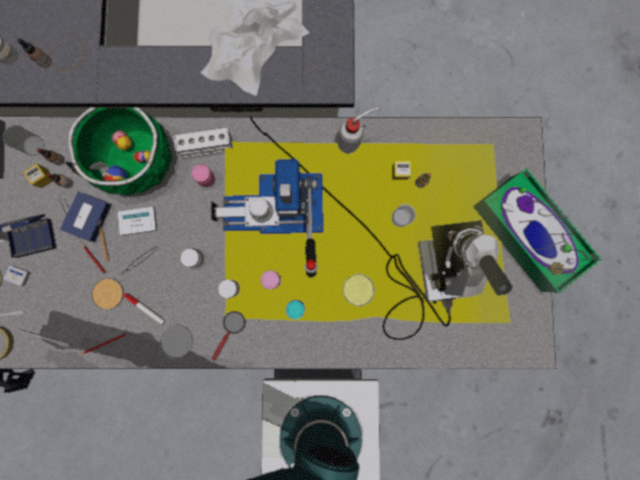

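The top view shows the blue press at (290,200), with its push plate at (214,212), the white-lidded jar at (262,210), and the lever's red button at about (311,266). In the side view the same three are at (411,293), (367,272) and (330,180). Cream-lidded jars stand at (190,258) and (228,289), with pink and turquoise look-alikes nearby. The white-lidded jar in the carriage nest is the one meant, so I'll confirm it in a crop and take measurements.

```bash
python3 - <<'E'
from h import *
S=np.load('pics/side0.npz');T=np.load('pics/top0.npz')
a=cv2.resize(S['pixels'][165:325,290:430],None,fx=3.5,fy=3.5,interpolation=2)[:560,:400]
a=cv2.resize(S['pixels'][165:325,290:430],(400,457),interpolation=2)
b=cv2.resize(T['pixels'][150:310,200:340],(400,457),interpolation=2)
cv2.imwrite('pics/crop1.png',np.hstack([a,b]))
for n,s,box in(('side',S,(165,325,290,430)),('top',T,(150,310,200,340))):
    P=cloud(s); h=cv2.cvtColor(s['pixels'],cv2.COLOR_BGR2HSV)
    r=np.zeros(h.shape[:2],bool); r[box[0]:box[1],box[2]:box[3]]=1
    H,Sa,V=h[...,0],h[...,1],h[...,2]
    for nm,m in(('red',((H<8)|(H>172))&(Sa>150)&(V>80)),('black',(V<45)),('blue',(H>100)&(H<125)&(Sa>120)),('white',(Sa<40)&(V>150))):
        k,l,st,c=cv2.connectedComponentsWithStats((m&r).astype(np.uint8))
        for i in range(1,k):
            if st[i,4]<12: continue
            p=P[l==i]; print(n,nm,st[i].tolist(),c[i].round(1),'med',np.median(p,0).round(3),'lo',np.percentile(p,3,0).round(3),'hi',np.percentile(p,97,0).round(3))
E
```

```text
side red [327, 174, 8, 8, 48] [330.5 177.6] med [0.458 0.029 0.29 ] lo [0.45  0.02  0.282] hi [0.466 0.038 0.295]
side red [409, 198, 15, 14, 51] [416.  204.6] med [0.245 0.277 0.014] lo [0.21  0.26  0.008] hi [0.274 0.296 0.019]
side black [336, 165, 26, 3, 40] [348.2 165.8] med [0.105 0.019 0.007] lo [ 0.092 -0.019  0.001] hi [0.112 0.062 0.013]
side black [323, 184, 12, 21, 164] [328.5 194. ] med [0.491 0.031 0.261] lo [0.463 0.02  0.248] hi [0.515 0.04  0.27 ]
side black [312, 263, 6, 3, 12] [314.6 264.2] med [0.673 0.035 0.191] lo [0.661 0.029 0.18 ] hi [0.675 0.039 0.196]
side black [409, 280, 6, 22, 63] [412.  290.8] med [0.621 0.294 0.079] lo [0.592 0.29  0.039] hi [0.634 0.298 0.083]
side black [290, 288, 10, 15, 17] [294.6 295.1] med [ 0.668 -0.026  0.01 ] lo [ 0.65  -0.046  0.005] hi [ 0.685 -0.01   0.012]
side black [308, 315, 8, 10, 14] [311.5 319.5] med [0.731 0.038 0.008] lo [0.72  0.026 0.006] hi [0.744 0.05  0.012]
side blue [299, 233, 104, 92, 3561] [337.4 288.1] med [0.686 0.093 0.042] lo [0.595 0.005 0.024] hi [0.722 0.247 0.228]
side blue [384, 278, 18, 4, 31] [3
[... 1750 characters left out ...]
5]
top blue [280, 214, 26, 6, 86] [294.9 217.5] med [0.596 0.063 0.03 ] lo [0.592 0.042 0.025] hi [0.604 0.106 0.035]
top blue [224, 217, 20, 4, 60] [234.3 218.8] med [0.593 0.237 0.03 ] lo [0.589 0.214 0.025] hi [0.598 0.265 0.035]
top blue [224, 224, 82, 9, 480] [271.2 228. ] med [0.567 0.119 0.03 ] lo [0.556 0.044 0.025] hi [0.579 0.257 0.035]
top white [281, 185, 8, 10, 80] [284.5 189.5] med [0.616 0.081 0.314] lo [0.607 0.074 0.31 ] hi [0.627 0.089 0.318]
top white [216, 197, 63, 29, 887] [251.4 210.3] med [0.61  0.177 0.049] lo [0.576 0.123 0.044] hi [0.649 0.275 0.126]
top white [218, 280, 18, 18, 257] [226.5 288.4] med [0.402 0.248 0.067] lo [0.381 0.228 0.062] hi [0.421 0.269 0.071]
```

View pics/crop1.png

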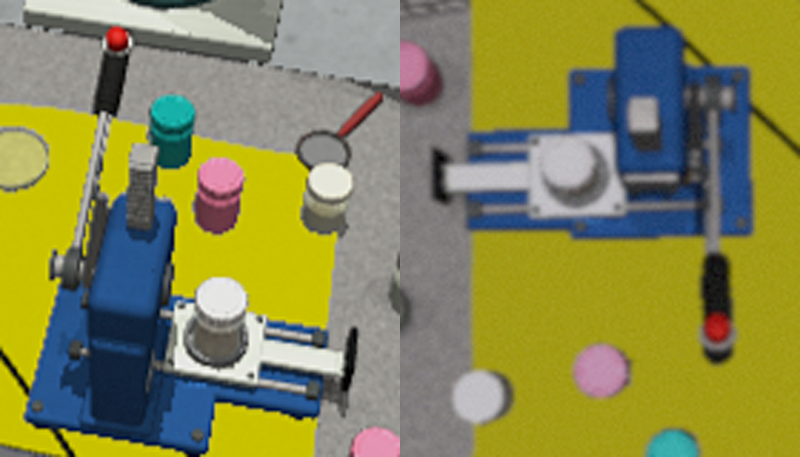

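The crop confirms it: the specimen jar with its white lid (crop 220,300 left) sits in the carriage nest. The black plate (348,358) is at the carriage's outer end, and the lever's red button is at (117,38). Next I'll fit the press yaw and lever, and check the IK.

```bash
cat >> h.py <<'E'
from scipy.spatial.transform import Rotation as Ro
def frame(yaw,a,swap=0):
    """tool axes with z = -(lever normal at angle a); tool y along the lever (swap: x along it)"""
    Rz=Ro.from_euler('z',yaw).as_matrix(); d=Rz@[-np.cos(a),0,np.sin(a)]; n=Rz@[np.sin(a),0,np.cos(a)]
    z=-n
    if swap: x=d*(1 if swap==1 else -1); y=np.cross(z,x)
    else: y=d; x=np.cross(y,z)
    return Ro.from_matrix(np.c_[x,y,z]).as_rotvec(),d,n
E
python3 - <<'E'
from h import *
S=np.load('pics/side0.npz');T=np.load('pics/top0.npz')
for n,s in(('side',S),('top',T)):
    P=cloud(s).reshape(-1,3)
    hsv=cv2.cvtColor(s['pixels'],cv2.COLOR_BGR2HSV).reshape(-1,3)
    m=(P[:,0]>.425)&(P[:,0]<.63)&(abs(P[:,1]-.03)<.025)&(P[:,2]>.17)&(P[:,2]<.32)
    for lab,k in(('rod',m&(P[:,0]>.53)&(hsv[:,1]<90)),('grip',m&(P[:,0]>.475)&(P[:,0]<.515)&(hsv[:,2]<60))):
        p=P[k]; f=np.polyfit(p[:,0],p[:,2],1); g=np.polyfit(p[:,0],p[:,1],1)
        print(n,lab,k.sum(),'angle',-np.arctan(f[0]),'z@.6',np.polyval(f,.6),'yaw',np.arctan(g[0]),'y@.458',np.polyval(g,.458),p[:,1].min(),p[:,1].max())
    # carriage top + plate
    k=(abs(P[:,2]-.084)<.06)&(hsv[:,2]<60)&(P[:,1]>.27)&(P[:,1]<.31)&(P[:,0]>.57)&(P[:,0]<.65)
    p=P[k]; print('plate',p.min(0),p.max(0),np.arctan(np.polyfit(p[:,0],p[:,1],1)[0]))
    k=(P[:,2]>.118)&(P[:,2]<.135)&(abs(P[:,1]-.165)<.03)&(abs(P[:,0]-.613)<.03)
    p=P[k];print('lid',k.sum(),(p.min(0)+p.max(0))/2,p.mean(0))
for sw in(0,1,2):
  for yaw in (.03,):
    for a in(.36,.2,0,-.2,-.36):
        px,py=.652,.031; r,d,n=frame(yaw,a,sw)
        c=np.array([px,py,.19])+.22*d+.026*n+.173*n
        q=solve_ik(c,r); print(sw,a,c.round(3),None if q is None else np.round(q,2))
    # push pose
    r,_,_=frame(yaw,0,sw); print('push',[None if (q:=solve_ik([.608,y,.223],r)) is None else np.round(q,2) for y in(.36,.22)])
E
```

```text
side rod 227 angle 0.2404102646426744 z@.6 0.222648524067058 yaw 0.14017086280061308 y@.458 0.018812517618905997 0.02632816050038767 0.05483161464220294
side grip 134 angle 0.3757082222594028 z@.6 0.2175827449921029 yaw -0.04444856705668239 y@.458 0.0322203167546901 0.019323398035273495 0.04111905970572879
plate [0.58728931 0.2719555  0.02743878] [0.63477681 0.29779059 0.08504694] 0.024530937548397552
lid 243 [0.6119923  0.16393294 0.12480548] [0.6135912  0.16405944 0.125163  ]
top rod 282 angle 0.25057165301895756 z@.6 0.2205331257435201 yaw 0.09680327892038196 y@.458 0.020665396750646145 0.02409260559003756 0.053515928043740585
top grip 144 angle 0.3264839640826093 z@.6 0.22350312232293815 yaw 0.007494683496632831 y@.458 0.025591167615886957 0.015085786234350527 0.035408014950235545
plate [0.58564152 0.2858195  0.03821676] [0.63108399 0.29076787 0.08176796] 0.015510909156275857
lid 288 [0.61255006 0.1602036  0.12386478] [0.61273962 0.16051532 0.12344364]
0 0.36 [0.516 0.027 0.454] [ 0.07  0.35 -0.27  1.93  0.04  1.23  2.96]
0 0.2 [0.476 0.026 0.429] [ 0.04  0.29 -0.23  2.07  0.04  
[... 475 characters left out ...]
33  0.25  0.2   2.26 -0.09  0.63  1.54]
1 -0.2 [0.397 0.023 0.341] [-0.32  0.28  0.17  2.43 -0.08  0.24  1.51]
1 -0.36 [0.376 0.023 0.299] None
push [array([-0.57,  0.78, -0.04,  1.75,  0.05,  0.62,  0.95]), array([-0.39,  0.73, -0.04,  1.89,  0.05,  0.52,  1.13])]
2 0.36 [0.516 0.027 0.454] [-0.79  0.48  0.93  1.96 -0.33  1.27 -1.22]
2 0.2 [0.476 0.026 0.429] [-0.85  0.42  0.95  2.11 -0.37  1.02 -1.22]
2 0 [0.432 0.024 0.389] [-0.9   0.38  0.96  2.28 -0.49  0.7  -1.12]
2 -0.2 [0.397 0.023 0.341] [-0.54  0.3   0.44  2.44 -0.44  0.25 -1.25]
2 -0.36 [0.376 0.023 0.299] None
push [array([-0.98,  0.88,  0.62,  1.77, -0.73,  0.74, -1.51]), array([-0.8 ,  0.82,  0.59,  1.91, -0.75,  0.64, -1.28])]
```

```bash
cat > push.py <<'E'
from h import *
yaw=.022; r,_,_=frame(yaw,0,1); iny=np.array([np.sin(yaw),-np.cos(yaw),0])
tcp=lambda s: np.array([.609,.292,.231])+s*iny   # s: finger centre past plate face
set_gripper(0)
move_pose(tcp(-.09)+[0,0,.17],r); move_l(tcp(-.09),.2)
f0=np.array(get_wrist_force()); F=lambda:(np.array(get_wrist_force())-f0)@-iny
print(get_t(),f0,get_width())
s=-.03; move_l(tcp(s),.12)
while F()<1.0 and s<.0: s+=.002; move_l(tcp(s),.05)
c=s; print('contact',c,F(),get_t())
move_l(tcp(c+.06),.06); print('60mm',F(),get_t())
s=c+.06
while s<c+.09:
    s+=.002; move_l(tcp(s),.04); f=F(); print(round(s-c,4),round(f,1),end='; ')
    if f>18 and s-c>.072: break
print(get_t()); wait(.1); print(F(),get_ee_pos())
move_l(tcp(s-.07),.15); move_l(tcp(s-.07)+[0,0,.2],.25)
save('side','side1'); save('top','top1'); print(get_t())
for n in('side1','top1'):
    q=np.load(f'pics/{n}.npz');P=cloud(q).reshape(-1,3);hsv=cv2.cvtColor(q['pixels'],cv2.COLOR_BGR2HSV).reshape(-1,3)
    p=P[(abs(P[:,2]-.065)<.02)&(hsv[:,2]<60)&(P[:,1]>.19)&(P[:,1]<.31)&(P[:,0]>.57)&(P[:,0]<.65)]; print(n,len(p),p.min(0),p.max(0))
E
python3 push.py
```

```text
3.6333 [0.20738407 0.07852343 0.55365418] -0.005057761155202673
contact -0.007999999999999986 1.0246130923101389 7.0333
60mm 5.145815624781077 8.1833
0.062 3.7; 0.064 1.8; 0.066 -0.3; 0.068 0.3; 0.07 1.3; 0.072 4.7; 0.074 7.1; 0.076 9.9; 0.078 11.9; 0.08 16.1; 0.082 17.9; 0.084 20.1; 11.1833
20.478157891775705 [0.60966776 0.22723378 0.2313996 ]
12.95
side1 49 [0.57707867 0.21122767 0.04519678] [0.64323451 0.2671579  0.08388087]
top1 47 [0.58764529 0.2060073  0.05751768] [0.63204894 0.21250234 0.0815356 ]
```

The arm is compliant: 20 N gave about 11 mm of lag, so the carriage may not be past the catch. I'll push again and log the actual position.

```bash
cat > push2.py <<'E'
from h import *
yaw=.022; r,_,_=frame(yaw,0,1); iny=np.array([np.sin(yaw),-np.cos(yaw),0]); o=np.array([.609,.292,.231])
tcp=lambda s:o+s*iny
a=lambda:(np.array(get_ee_pos())-o)@iny
move_l(tcp(.006),.25); wait(.1)
f0=np.array(get_wrist_force()); F=lambda:(np.array(get_wrist_force())-f0)@-iny
s=.055; move_l(tcp(s),.12)
L=[]
while s<.12:
    s+=.003; move_l(tcp(s),.04); f=F(); L.append((round(s,3),round(a(),4),round(f,1)))
    if f>33: break
wait(.2); print(L,a(),F(),get_t())
move_l(tcp(.006),.15); move_l(tcp(.006)+[0,0,.2],.25)
save('side','side2'); save('top','top2'); print(get_t())
q=np.load('pics/top2.npz');P=cloud(q).reshape(-1,3);hsv=cv2.cvtColor(q['pixels'],cv2.COLOR_BGR2HSV).reshape(-1,3)
p=P[(abs(P[:,2]-.065)<.02)&(hsv[:,2]<60)&(P[:,1]>.19)&(P[:,1]<.31)&(P[:,0]>.57)&(P[:,0]<.65)]; print(len(p),p.min(0),p.max(0))
S=np.load('pics/side2.npz')['pixels'];T=q['pixels']
cv2.imwrite('pics/crop2.png',np.hstack([cv2.resize(x,(400,457),interpolation=2) for x in(S[165:325,290:430],T[150:310,200:340])]))
E
python3 push2.py
```

```text
[(0.058, np.float64(0.0572), np.float64(0.3)), (0.061, np.float64(0.0612), np.float64(0.3)), (0.064, np.float64(0.0622), np.float64(4.9)), (0.067, np.float64(0.0628), np.float64(9.2)), (0.07, np.float64(0.0634), np.float64(13.0)), (0.073, np.float64(0.0641), np.float64(16.4)), (0.076, np.float64(0.0648), np.float64(19.8)), (0.079, np.float64(0.0654), np.float64(23.6)), (0.082, np.float64(0.0661), np.float64(26.2)), (0.085, np.float64(0.0667), np.float64(30.7)), (0.088, np.float64(0.0673), np.float64(35.8))] 0.06726877693906733 34.69174525622835 17.5083
19.2583
47 [0.58761111 0.2058933  0.05452679] [0.63181852 0.21259404 0.08368962]
```

View pics/crop2.png

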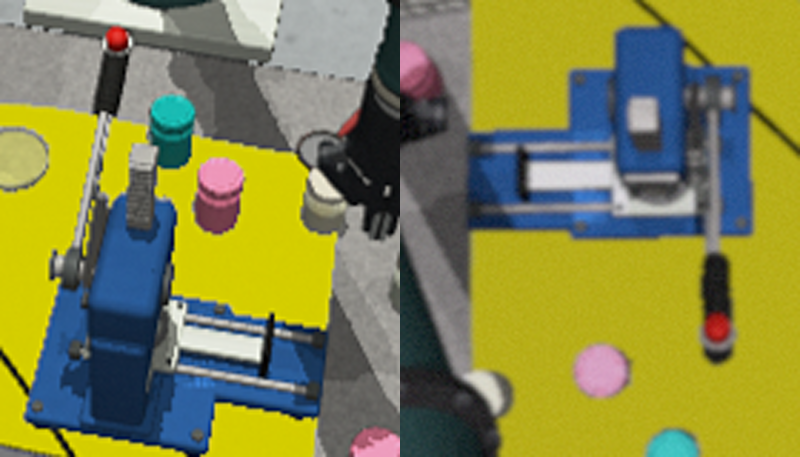

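The crop shows the plate (268,345 left; 525,172 right) drawn in by about 79 mm, and the jar's nest under the head. It no longer moves at 35 N, so the carriage is home. The lever is unchanged. Next is the lever.

```bash
cat > lever.py <<'E'
from h import *
yaw=.022; piv=np.array([.655,.0315,.19]); A0=.355
def pose(a,h):
    t=.355*(a+.42)/.775; r,_,nt=frame(yaw,t,1); _,d,n=frame(yaw,a,1)
    return piv+.22*d+h*n+.173*nt, r
def est():
    z=Ro.from_rotvec(get_orientation()).as_matrix()[:,2]; tip=np.array(get_ee_pos())+.173*z
    k=tip-piv; x=-(k[0]*np.cos(yaw)+k[1]*np.sin(yaw)); R=np.hypot(x,k[2])
    return np.arctan2(k[2],x)-np.arcsin(min(1,.022/R)), R   # lever angle if button is down
if __name__=='__main__':
    bad=[a for a in np.arange(.36,-.47,-.03) if solve_ik(*pose(a,.012)) is None]; print('bad',bad)
    up=np.array(get_ee_pos()); up[2]=.56
    p,r=pose(A0,.05)
    assert not [b for b in bad if b>-.4]
    move_l(up,.25); move_pose(p+[0,0,.05],r); move_l(p,.2); wait(.1)
    f0=np.array(get_wrist_force()); F=lambda:(np.array(get_wrist_force())-f0)
    h=.05
    print(get_t())
    while h>.012:
        h-=.002; p,r=pose(A0,h); move_l(p,.05,r); f=F(); print(round(h,3),f.round(1),end=' ')
        if f[2]>5: break
    print('est',est(),get_t()); save('side','side3')
    q=np.load('pics/side3.npz')['pixels'];cv2.imwrite('pics/crop3.png',cv2.resize(q[120:280,270:430],(560,560),interpolation=2))
E
python3 lever.py
```

```text
bad []
21.55
0.048 [-0.4  0.4  0.2] 0.046 [-0.1 -0.3  0.2] 0.044 [-0.6  0.3 -0.6] 0.042 [-0.8  1.   0.2] 0.04 [-0.5  0.9 -0.2] 0.038 [-0.7  0.9  0.4] 0.036 [-1.5  0.7  0.5] 0.034 [-1.2  0.2  0.1] 0.032 [-0.9  1.  -0.6] 0.03 [-1.8  0.3 -0.1] 0.028 [-0.5  0.1  0.8] 0.026 [-0.2  0.1  0.1] 0.024 [0.1 0.5 2.7] 0.022 [0.7 0.1 3. ] 0.02 [0.2 0.6 3.9] 0.018 [0.9 0.2 5.1] est (np.float64(0.33755424413747304), np.float64(0.22060681316418235)) 25.55
```

View pics/crop3.png

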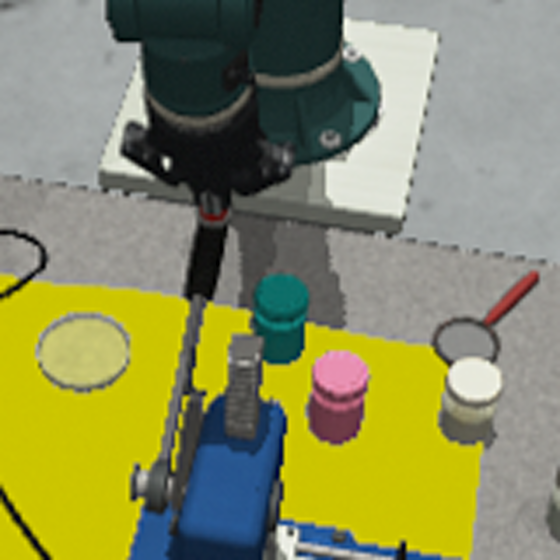

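The shut fingertips rest centred on the red button (212,212 in the crop). Now I'll swing the lever.

```bash
cat > swing.py <<'E'
from lever import *
import sys
Fz=lambda:np.array(get_wrist_force())
a,h=.355,.018
for h in(.015,.012): 
    p,r=pose(a,h); move_l(p,.04,r)
print('pressed',est(),Fz().round(1))
while a>-.46:
    a-=.03; p,r=pose(a,h)
    try: move_l(p,.06,r)
    except IKError as e: print('IK',a,e); break
    e,R=est(); f=Fz(); print(f'{a:.2f}:{e:.3f} R{R:.3f}',f.round(0).tolist(),end=' | ')
    if f[2]>36 or e<-.362 or (e-a>.2): break
wait(.2); print('\nend',a,est(),Fz(),get_t())
E
python3 swing.py
```

```text
pressed (np.float64(0.30890496118902827), np.float64(0.22053812750417814)) [ 1.4 -0.4  4. ]
0.32:0.279 R0.220 [1.0, 1.0, 4.0] | 0.29:0.250 R0.220 [2.0, -0.0, 4.0] | 0.26:0.220 R0.220 [2.0, -1.0, 4.0] | 0.23:0.190 R0.220 [2.0, 1.0, 4.0] | 0.20:0.160 R0.220 [2.0, -0.0, 4.0] | 0.17:0.130 R0.220 [2.0, -1.0, 3.0] | 0.14:0.100 R0.220 [1.0, -0.0, 3.0] | 0.11:0.070 R0.220 [1.0, 0.0, 4.0] | 0.08:0.040 R0.220 [2.0, 1.0, 4.0] | 0.05:0.010 R0.220 [1.0, 1.0, 3.0] | 0.02:-0.020 R0.220 [0.0, -1.0, 3.0] | -0.01:-0.050 R0.220 [2.0, 1.0, 3.0] | -0.04:-0.080 R0.220 [1.0, 0.0, 3.0] | -0.07:-0.110 R0.220 [1.0, -0.0, 3.0] | -0.10:-0.139 R0.220 [2.0, 1.0, 4.0] | -0.13:-0.170 R0.220 [2.0, -0.0, 4.0] | -0.16:-0.200 R0.220 [3.0, 1.0, 4.0] | -0.19:-0.230 R0.220 [2.0, 0.0, 5.0] | -0.22:-0.260 R0.220 [2.0, -0.0, 6.0] | -0.25:-0.290 R0.220 [1.0, 0.0, 5.0] | -0.28:-0.319 R0.220 [1.0, -0.0, 8.0] | -0.31:-0.346 R0.220 [-0.0, -0.0, 16.0] | -0.34:-0.369 R0.220 [-4.0, 0.0, 36.0] | 
end -0.3350000000000001 (np.float64(-0.3685321869891288), np.float64(0.21964756069984429)) [-4.26592926 -1.42880305 36.00662408] 32.3333
```

```bash
cat > out.py <<'E'
from lever import *
p,r=pose(-.335,.012); p0=np.array(get_ee_pos()); n=-Ro.from_rotvec(get_orientation()).as_matrix()[:,2]
move_l(p0+.03*n,.08); move_l(p0+[0,0,.18],.25); move_joints([-1.341,0.591,0.048,1.609,-0.033,0.943,-0.034])
f={}
for n in('side','top'):
    s=save(n,n+'4');P=cloud(s);hs=cv2.cvtColor(s['pixels'],cv2.COLOR_BGR2HSV)
    H,Sa,V=hs[...,0],hs[...,1],hs[...,2]
    near=(abs(P[...,0]-.45)<.06)&(abs(P[...,1]-.03)<.04)&(P[...,2]>.06)
    m=near&((H<8)|(H>172))&(Sa>150)&(V>80); print(n,'red',m.sum(),np.median(P[m],0),np.percentile(P[m],97,0))
    m=(abs(P[...,0]-.616)<.02)&(abs(P[...,1]-.082)<.02)&(P[...,2]>.228)&(P[...,2]<.34); print('ram top',np.percentile(P[m],[50,95],0)[:,2])
    q=np.load(f'pics/{n}0.npz'); Q=cloud(q)
    m=(abs(Q[...,0]-.616)<.02)&(abs(Q[...,1]-.082)<.02)&(Q[...,2]>.228)&(Q[...,2]<.34); print('was',np.percentile(Q[m],[50,95],0)[:,2])
    f[n]=s['pixels']
print(get_t())
cv2.imwrite('pics/crop4.png',np.hstack([cv2.resize(f['side'][165:325,290:430],(400,457),interpolation=2),cv2.resize(f['top'][150:310,200:340],(400,457),interpolation=2)]))
E
python3 out.py
```

```text
side red 29 [0.44798855 0.02881519 0.14301447] [0.45260533 0.03764694 0.14789497]
ram top [0.26976549 0.29696462]
was [0.28340284 0.31701739]
top red 49 [0.44041587 0.0240506  0.14190679] [0.45029646 0.03156591 0.14723619]
ram top [0.29199281 0.29640084]
was [0.31161383 0.31669208]
36.2167
```

View pics/crop4.png

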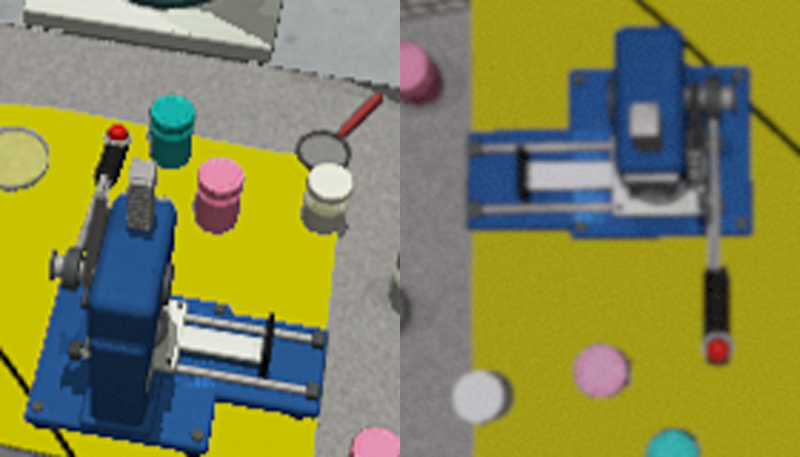

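The lever is down: the button has moved from (117,38) to (117,130) in the crop, and the ram is about 20 mm lower. I'll check the lid's drop in the saved top-view depth from before and after the press.

```bash
python3 - <<'E'
from h import *
a,b,c=[np.load(f'pics/top{i}.npz') for i in(1,2,4)]
A,B,C=cloud(a),cloud(b),cloud(c)
for v in range(207,222):
    print(v,[f'{A[v,u,2]*1e3:.0f}/{B[v,u,2]*1e3:.0f}/{C[v,u,2]*1e3:.0f}' for u in range(278,300,3)])
s=[cv2.resize(q['pixels'][195:230,265:315],(400,280),interpolation=2) for q in(b,c)]
cv2.imwrite('pics/crop5.png',np.hstack(s))
E
```

```text
207 ['225/223/221', '228/228/224', '225/224/226', '223/223/227', '227/224/223', '225/222/225', '222/226/225', '219/219/218']
208 ['224/225/227', '222/221/227', '220/225/223', '223/224/221', '222/223/225', '224/224/224', '223/221/222', '217/219/216']
209 ['223/220/220', '224/225/223', '225/226/222', '225/223/223', '223/221/221', '221/218/220', '223/222/223', '218/219/216']
210 ['221/217/220', '224/222/223', '222/220/224', '219/222/221', '224/220/219', '222/217/219', '222/218/224', '207/207/208']
211 ['217/220/218', '220/216/218', '214/220/216', '219/214/217', '217/219/215', '217/220/219', '216/217/218', '195/196/199']
212 ['218/221/218', '221/220/217', '220/219/219', '214/219/214', '220/221/221', '217/219/215', '221/217/219', '185/186/182']
213 ['214/215/214', '213/214/220', '217/216/220', '212/214/214', '212/215/217', '214/210/210', '211/212/212', '166/167/169']
214 ['54/44/48', '211/215/212', '197/198/201', '201/197/203', '197/196/201', '210/215/214', '209/211/212', '59/60/56']
215 ['48/48/46', '213/210/212', '184/188/184', '185/186/181', '181/178/183', '183/183/181', '181/178/177', '59/57/58']
216 ['47/48/45', '175/175/172', '166/166/164', '163/166/167', '161/164/166', '165/165/166', '171/1259/174', '57/61/58']
217 ['47/51/46', '172/178/174', '58/63/59', '86/80/83', '82/84/82', '74/75/77', '171/175/171', '56/58/53']
218 ['44/51/49', '52/44/50', '61/60/56', '50/53/53', '64/61/63', '52/56/55', '57/56/63', '50/51/46']
219 ['46/48/41', '51/50/48', '60/57/59', '60/59/64', '61/60/61', '62/62/61', '60/60/62', '47/47/53']
220 ['48/50/45', '46/48/49', '45/49/48', '62/56/60', '59/59/58', '58/58/61', '51/46/48', '47/47/45']
221 ['49/50/50', '50/49/49', '46/44/47', '50/47/50', '59/60/56', '54/54/50', '45/49/46', '47/48/47']
```

View pics/crop5.png

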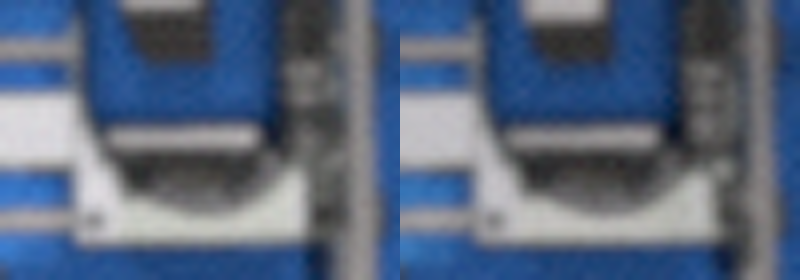

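The head hides the lid here: the crops show the ram rod lower in the right half, and the jar's lower wall at (190,190). I'll look with the wrist camera from the front, well clear of the press.

```bash
python3 - <<'E'
from h import *
s=snapshot('wrist'); Rc=cv2.Rodrigues(np.array(s['rvec'],float))[0]; cpos=-Rc.T@np.array(s['tvec']).ravel()
Rt=Ro.from_rotvec(get_orientation()).as_matrix(); off=Rt.T@(cpos-get_ee_pos()); RtC=Rt.T@Rc.T
print('cam off',off.round(3),RtC.round(2).tolist(),s['fx'])
tgt=np.array([.60,.083,.105]); best=[]
for x in(.24,.3,.35,.4,.45):
  for y in(.0,.1,.16,.22,.3):
    for z in(.2,.25,.3,.35):
      c=np.array([x,y,z]); f=tgt-c; f/=np.linalg.norm(f)
      for roll in np.arange(0,2*np.pi,np.pi/4):
        u=np.cross(f,[0,0,1.]);u/=np.linalg.norm(u); w=np.cross(f,u)
        X=np.cos(roll)*u+np.sin(roll)*w; Rw=np.c_[X,np.cross(f,X),f]
        R=Rw@RtC.T; p=c-R@off; tip=p+.18*R[:,2]
        if tip[2]<.10 or p[2]<.2 or (tip[0]>.52 and tip[1]<.3) or (abs(tip[1]-.03)<.09 and tip[0]>.38) : continue
        rv=Ro.from_matrix(R).as_rotvec(); q=solve_ik(p,rv)
        if q is not None: best.append((-f[2]+.0*x,c.tolist(),round(roll,2),p.round(3).tolist(),rv.round(4).tolist(),tip.round(3).tolist(),np.abs(np.array(q)-get_joints()).max().round(2)))
best.sort(key=lambda b:b[0])
for b in best[:12]: print(b)
print(len(best),get_t())
E
```

```text
cam off [ 0.072 -0.001  0.031] [[-0.0, -0.96, -0.29], [1.0, -0.0, -0.0], [0.0, -0.29, 0.96]] 391.5952960488045
(np.float64(0.22044552299736664), [0.24, 0.3, 0.2], np.float64(1.57), [0.273, 0.372, 0.201], [-0.8412, 2.0004, -1.6552], [0.39, 0.241, 0.163], np.float64(1.0))
(np.float64(0.22044552299736664), [0.24, 0.3, 0.2], np.float64(2.36), [0.272, 0.347, 0.255], [-0.0982, 2.1477, -1.0103], [0.39, 0.233, 0.182], np.float64(0.99))
(np.float64(0.22044552299736664), [0.24, 0.3, 0.2], np.float64(3.14), [0.248, 0.297, 0.279], [0.5616, 2.0248, -0.3292], [0.382, 0.216, 0.19], np.float64(1.3))
(np.float64(0.23945809268355275), [0.24, 0.22, 0.2], np.float64(1.57), [0.259, 0.297, 0.201], [-1.0033, 1.8821, -1.5429], [0.397, 0.189, 0.16], np.float64(1.25))
(np.float64(0.23945809268355275), [0.24, 0.22, 0.2], np.float64(2.36), [0.264, 0.271, 0.255], [-0.2908, 2.1165, -0.8995], [0.399, 0.181, 0.178], np.float64(1.32))
(np.float64(0.24852935358022463), [0.3, 0.3, 0.2], np.float64(1.57), [0.338, 0.369, 0.201], [-0.7852, 2.0888, -1.6796], [0.444, 0.229, 0.158], np.float64(1.02))
(np.float64(0.248529353
[... 246 characters left out ...]
-0.372], [0.434, 0.204, 0.185], np.float64(1.2))
(np.float64(0.27583897439992094), [0.35, 0.3, 0.2], np.float64(1.57), [0.394, 0.365, 0.201], [-0.7188, 2.1802, -1.7026], [0.486, 0.218, 0.154], np.float64(1.01))
(np.float64(0.27583897439992094), [0.35, 0.3, 0.2], np.float64(2.36), [0.392, 0.338, 0.255], [0.0818, 2.2444, -1.078], [0.485, 0.209, 0.172], np.float64(0.94))
(np.float64(0.27583897439992094), [0.35, 0.3, 0.2], np.float64(3.14), [0.36, 0.292, 0.278], [0.7581, 2.034, -0.4153], [0.475, 0.193, 0.181], np.float64(1.08))
(np.float64(0.27583897439992094), [0.35, 0.3, 0.2], np.float64(3.93), [0.319, 0.254, 0.257], [1.2885, 1.6027, 0.2403], [0.461, 0.18, 0.174], np.float64(2.37))
173 36.2667
```

```bash
python3 - <<'E'
from h import *
J=get_joints()
move_pose([.248,.297,.279],[0.5616,2.0248,-0.3292]); s=save('wrist','w5'); print(get_t())
move_joints(J); print(get_t())
R=cv2.Rodrigues(np.array(s['rvec'],float))[0]
def px(p): c=R@p+np.array(s['tvec']).ravel(); return (c[:2]/c[2]*s['fx']+[s['cx'],s['cy']]).round(1)
for z in(.048,.118,.124,.155):print(z,px(np.array([.592,.09,z])))
im=s['pixels'][::-1,::-1]; cv2.imwrite('pics/w5c.png',cv2.resize(im[180:300,240:400],(800,600),interpolation=2))
E
```

```text
38.0667
39.8167
0.048 [327.7 190.3]
0.118 [327.7 252.3]
0.124 [327.7 257.8]
0.155 [327.7 287. ]
```

View pics/w5c.png

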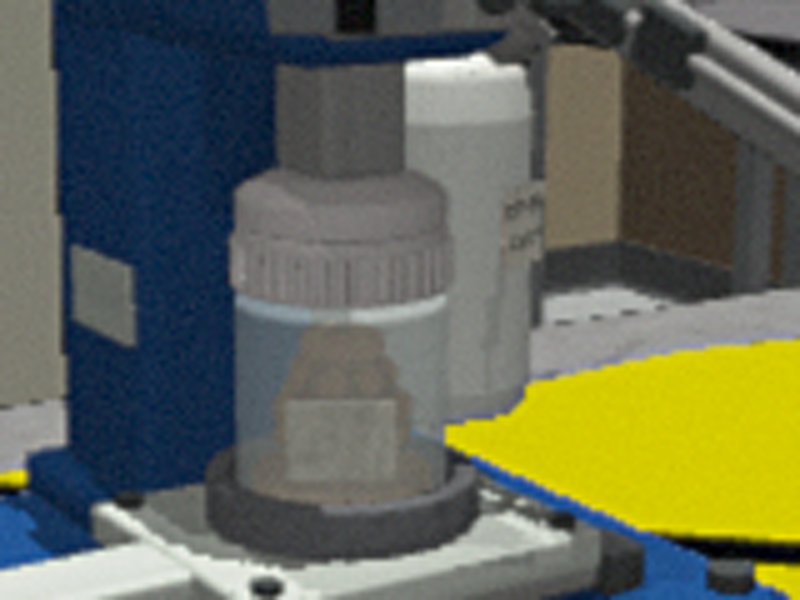

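The ram is resting on the lid (crop 340,175), and the ribbed skirt (340,270) sits on the jar with no obvious 6 mm gap. I'll check the heights numerically.

```bash
python3 - <<'E'
from h import *
s=np.load('pics/w5.npz'); P=cloud(s)[::-1,::-1]
for y in (60,120,150,165,175,185,195,205,215,225,235,245,260,280,290,300,310,320,340,400,500,520): 
    v=180+y//5; p=np.median(P[v,240+64:240+73],0); print(y,p.round(4))
E
```

```text
60 [0.591  0.0948 0.1554]
120 [0.6033 0.087  0.1408]
150 [0.6032 0.0873 0.1343]
165 [0.6028 0.0867 0.1311]
175 [0.6045 0.086  0.1284]
185 [0.599  0.0902 0.1274]
195 [0.5963 0.0915 0.1258]
205 [0.5935 0.0935 0.1241]
215 [0.5932 0.0934 0.122 ]
225 [0.5927 0.0935 0.1198]
235 [0.5931 0.0936 0.1176]
245 [0.5938 0.093  0.1156]
260 [0.5934 0.0936 0.1124]
280 [0.5926 0.0938 0.1081]
290 [0.5935 0.0938 0.1058]
300 [0.5937 0.0935 0.1036]
310 [0.5947 0.0928 0.101 ]
320 [0.5933 0.0933 0.0991]
340 [0.5934 0.0932 0.0946]
400 [0.5925 0.0936 0.0816]
500 [0.5941 0.0929 0.0581]
520 [0.5861 0.0975 0.0565]
```

```bash
python3 - <<'E'
from h import *
s=np.load('pics/w5.npz'); P=cloud(s)[::-1,::-1]; im=s['pixels'][::-1,::-1]
hs=cv2.cvtColor(np.ascontiguousarray(im),cv2.COLOR_BGR2HSV)
g=lambda x,y,k=1:np.median(P[180+y//5-k:181+y//5+k,240+x//5-k:241+x//5+k].reshape(-1,3),0).round(4)
print('mat',g(680,420),g(720,470),'carriage top',g(130,530),g(520,535),g(400,570),g(60,580),'nest ring top',g(340,505),g(225,490),'rail base',g(640,560))
m=(hs[...,0]>22)&(hs[...,0]<34)&(hs[...,1]>180); print('mat all',np.percentile(P[m][:,2],[5,50,95]))
m=(abs(P[...,0]-.54)<.11)&(abs(P[...,1]-.03)<.02)&(P[...,2]>.08)&(P[...,2]<.24)
p=P[m]; print(m.sum())
for x in np.arange(.43,.65,.02):
    q=p[abs(p[:,0]-x)<.01]; print(x.round(2),len(q),np.percentile(q,[3,50,97],0)[:,1:].round(3).tolist() if len(q) else '')
cv2.imwrite('pics/w5d.png',cv2.resize(im[60:360,200:600],(800,600),interpolation=2))
E
```

```text
mat [ 0.7478 -0.1365  0.0013] [ 0.6991 -0.1123  0.0008] carriage top [0.6306 0.1272 0.0462] [0.5801 0.054  0.0471] [0.5759 0.0887 0.047 ] [0.6098 0.1529 0.0463] nest ring top [0.5886 0.0957 0.0582] [0.6118 0.1123 0.0587] rail base [0.5776 0.0212 0.0344]
mat all [-0.00039164  0.00048036  0.00331517]
4268
0.43 825 [[0.02, 0.106], [0.032, 0.126], [0.037, 0.14]]
0.45 722 [[0.027, 0.109], [0.036, 0.125], [0.039, 0.142]]
0.47 600 [[0.024, 0.116], [0.036, 0.131], [0.038, 0.14]]
0.49 519 [[0.023, 0.123], [0.036, 0.138], [0.039, 0.146]]
0.51 305 [[0.026, 0.128], [0.035, 0.144], [0.039, 0.15]]
0.53 284 [[0.026, 0.137], [0.031, 0.149], [0.035, 0.157]]
0.55 294 [[0.028, 0.144], [0.032, 0.156], [0.036, 0.164]]
0.57 214 [[0.028, 0.151], [0.035, 0.163], [0.037, 0.17]]
0.59 471 [[0.029, 0.157], [0.041, 0.171], [0.048, 0.201]]
0.61 34 [[0.039, 0.151], [0.046, 0.153], [0.048, 0.156]]
0.63 0 
0.65 0
```

View pics/w5d.png

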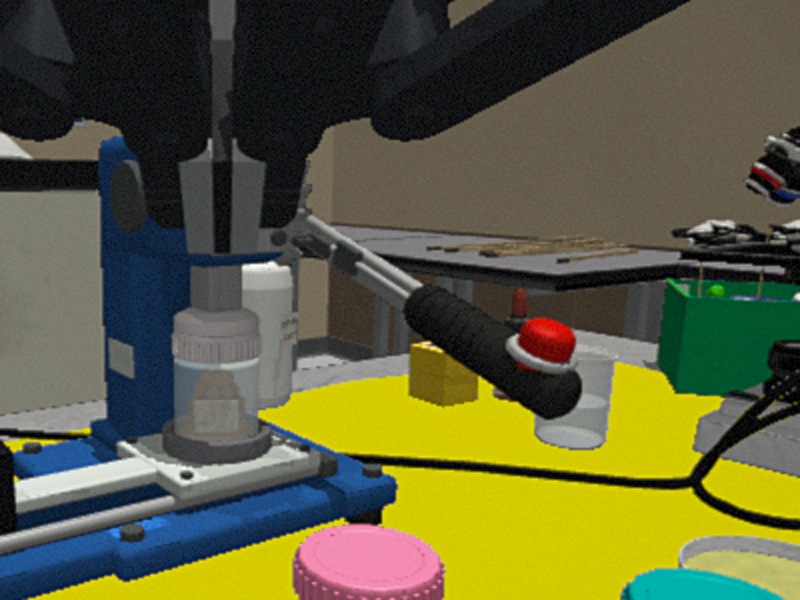

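```bash
python3 - <<'E'
from h import *
s=np.load('pics/w5.npz'); im=s['pixels'][::-1,::-1]; P=cloud(s)[::-1,::-1]
for y in range(120,335,5):
    v=180+y//5; row=im[v,240+50:240+88].astype(int); print(y,'z',P[v,308,2].round(4),'bgr',row[12:26].mean(0).round(0),'gray L-R',row[[0,4,8,30,34]].mean(1).round(0))
# pink jar in the same view
hs=cv2.cvtColor(np.ascontiguousarray(im),cv2.COLOR_BGR2HSV)
m=((hs[...,0]>160)&(hs[...,1]>60)&(hs[...,2]>60)).astype(np.uint8)
k,l,st,c=cv2.connectedComponentsWithStats(m)
for i in range(1,k):
    if st[i,4]>800:
        print(st[i]); x=int(c[i][0])
        for v in range(st[i,1],min(480,st[i,1]+st[i,3]+3),3): print(v,P[v,x].round(4),im[v,x])
q=np.load('pics/top0.npz');print('pink/turq/cream top z',[cloud(q)[v-2:v+3,u-2:u+3,2].mean().round(4) for u,v in((270,280),(295,309),(190,258),(227,288))])
E
python3 - <<'E'
import cv2,os
os.chdir('.')
im=cv2.imread('pics/w5.png')[::-1,::-1]; a=cv2.resize(im[210:250,280:335],(440,320),interpolation=2)
b=cv2.resize(im[300:480,330:440],(360,589),interpolation=2)
import numpy as np
c=np.zeros((590,800,3),np.uint8); c[:320,:440]=cv2.convertScaleAbs(a,alpha=1.5); c[:589,440:]=b; cv2.imwrite('pics/cmp.png',c)
E
```

```text
120 z 0.1407 bgr [79. 80. 80.] gray L-R [ 31.  32.  73.  80. 151.]
125 z 0.1397 bgr [78. 80. 80.] gray L-R [ 35.  29.  73.  82. 130.]
130 z 0.1385 bgr [80. 81. 81.] gray L-R [ 37.  37.  73.  78. 124.]
135 z 0.1376 bgr [79. 82. 81.] gray L-R [ 35.  35.  71.  75. 130.]
140 z 0.1368 bgr [79. 80. 81.] gray L-R [ 35.  39.  73.  79. 128.]
145 z 0.1357 bgr [80. 81. 81.] gray L-R [ 34.  32.  74.  81. 133.]
150 z 0.1343 bgr [80. 81. 81.] gray L-R [ 33.  30.  71.  81. 133.]
155 z 0.1331 bgr [79. 80. 81.] gray L-R [ 33.  31.  75.  76. 131.]
160 z 0.1322 bgr [78. 82. 80.] gray L-R [ 39.  38.  70.  80. 126.]
165 z 0.1307 bgr [79. 81. 80.] gray L-R [ 31.  55.  68.  74. 127.]
170 z 0.1297 bgr [74. 76. 76.] gray L-R [ 31.  92.  88.  88. 114.]
175 z 0.1283 bgr [80. 80. 81.] gray L-R [58. 99. 92. 94. 96.]
180 z 0.1282 bgr [ 96.  97. 100.] gray L-R [109. 102. 102.  99.  94.]
185 z 0.1275 bgr [105. 106. 108.] gray L-R [120. 120. 103. 105.  98.]
190 z 0.1269 bgr [105. 107. 109.] gray L-R [122. 124. 103. 105. 101.]
195 z 0.1258 bgr [105. 106. 109.] gray L-R [122. 124. 119. 105. 101.]
200 z 0.1251 bgr [106
[... 4443 characters left out ...]
0.0301] [ 90  72 136]
421 [0.406  0.1487 0.0276] [ 91  73 138]
424 [0.4054 0.1491 0.0258] [ 94  73 139]
427 [0.4059 0.1486 0.0231] [ 85  68 131]
430 [0.4056 0.1487 0.0211] [ 85  65 129]
433 [0.4061 0.1481 0.0182] [ 86  68 131]
436 [0.4062 0.1479 0.0158] [ 90  72 133]
439 [0.4049 0.149  0.0149] [ 83  65 130]
442 [0.4052 0.1486 0.0123] [ 90  71 134]
445 [0.4051 0.1486 0.01  ] [ 85  66 130]
448 [0.4048 0.1487 0.008 ] [ 83  66 129]
451 [0.4052 0.1482 0.0052] [ 86  68 131]
454 [0.4053 0.148  0.0027] [ 88  69 133]
457 [0.4051 0.148  0.0005] [ 91 128 150]
460 [ 0.404   0.149  -0.0005] [  0 204 213]
pink/turq/cream top z [np.float64(0.0752), np.float64(0.0759), np.float64(0.0679), np.float64(0.067)]
```

View pics/cmp.png

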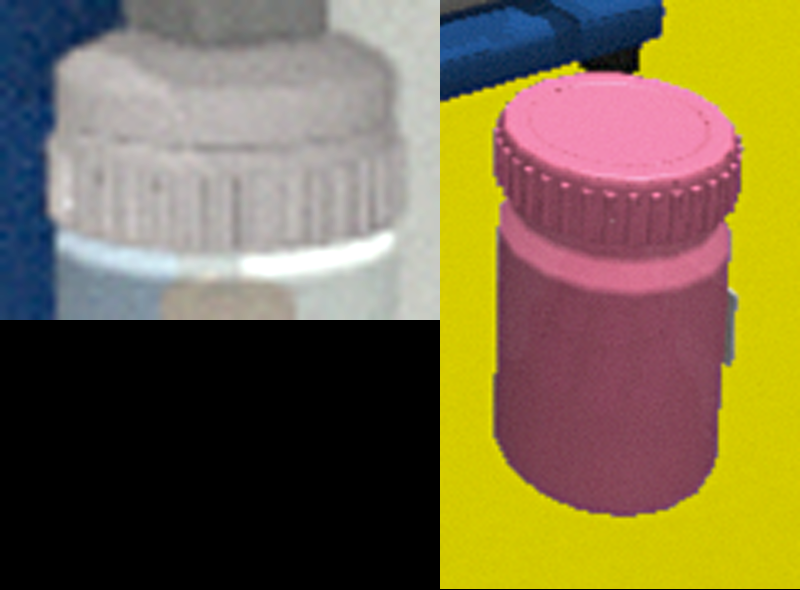

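Comparing with the proud pink look-alike settles it. Its cap is flat with 12–13 mm ribs, top at 75 mm, and a neck gap shows below. On the specimen the ribbed cap runs from z = 104 to 117 mm with no gap, and the dome above it is the ram's foot. The lid is home (118 mm expected), and the lever's slope gives about -0.34 rad, so I'm handing in.

```bash
python3 -c "
from h import *
print(get_wrist_force(),get_t()); print(job_done())"
```

```text
[ 1.05687015 -0.20712803 -0.85848802] 39.8167
the job is handed in; nothing more can be done
None
```

The job is handed in at 39.8 s: the carriage is home against its stop, the lever is down at about -0.34 rad, and the lid measures fully home (top at about 117 mm, no gap below it).

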